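# Roll a round bar into the V-block and centre it

## Robot

A 6-joint arm with a two-finger parallel gripper is mounted at the origin on a cart in front of the work surface, level with it; the furniture and walls round the work are solid. World frame = base frame: x ahead of the robot, y to its left, z up, the work surface at z = 0. Lengths are in m, angles in rad, forces in N, time in s.
With the tool pointing down it reaches from about 0.225 to 0.725 m from the base axis. Payload 3.1 kg.
Tool frame: the origin (TCP) lies at the very end of the fingers, on their centre line; the grasp point (between the pads) lies 19 mm behind it; z points along the fingers, y is the line along which they close (so a half turn about z gives the same grasp; the last joint's range is limited). The gripper opens to 85 mm and grips with 20 to 120 N. Pads are 22 mm wide; open, the fingers measure 114 mm over their backs; the gripper's body (76 mm by 85 mm) begins 54 mm behind the grasp point. The pads swing forward as they close: fully open they stand 13 mm farther back than shut.
Start: joints at [1.182, 0.048, 0.099, 1.622, 0, 1.443], TCP at [0.135, 0.507, 0.231] pointing down, gripper open.
Joint ranges: [-2.91, 2.91], [-0.99, 1.94], [-1.21, 1.42], [-2.12, 2.29], [-1.49, 1.47], [-3.14, 3.14]. Speed limits (rad/s): [2.79, 2.79, 3.14, 3.14, 3.14, 3.14].

## Interface

Orientations are given as [roll, pitch, yaw] about the fixed x, y, z axes, in that order (R = Rz(yaw) Ry(pitch) Rx(roll)).
In Python, from plant import manip gives the robot as it stands. The module is installed in compiled form; this text tells all that it offers.
- The arm moves only by the shell command python3 -m handwheel 'ROWS' [FORCE]. ROWS is JSON, a list of rows, each a list of 5 numbers: the shift along the tool's x, y, z normalised to -1 to 1, where 1 is 0.1 m, then the turn about the tool's z normalised to -1 to 1, where 1 is 0.08 rad, then the opening, from -1 (shut) to 1 (fully open), so that 0 is half open. A call has 1 to 10 rows; each row shifts and turns the commanded pose from where the row before left it, along the tool's axes as they then stand; what a row does not reach is not made up. A row lasts 1/12 s, in which the tool goes at most 41.7 mm and 7.16 degrees, less where a joint would pass 70% of its speed; a pose out of reach is approached as far as the arm can. A call with a number of a shift or a turn outside -1 to 1 is refused whole. A call with a gripper value outside its range is refused whole. The fingers move at their own pace and stop on an object; FORCE is the grip in N (left out, the last holds). Time passes only in rows, so rows that do not move let the fingers close. It gives the time, the measured TCP pose, the force, the opening and the grip force at its end, in the units of the state.
- manip.get_obs(): the state, without advancing time (a new reading comes with each control period).
- manip.read_camera(name): name is "scene" or "top"; returns a dict with "image" (420x560x3 uint8, red, green, blue), "z_map" (420x560 float32, m along the optical axis (not along the pixel's ray), 0 where there is no reading), "fx", "fy", "cx", "cy" (pixels), "rvec" (rotation vector, rad) and "tvec" (3), from world to camera coordinates, as OpenCV has them. Camera axes: x right, y down, z forward; pixel columns grow to the right and rows downward; lengths in m; the calibration is good to about 2 mm. A picture is of the moment at which its call begins.
- manip.close_job(): hands the job in; it is judged then, once.
Trained networks look in a picture, given as the dict that the camera call returned (one of the last four; its "shot" number tells which), for a name from the list of things; names that differ only in an ending like _2 or _b are one class to them, and where a whole thing is asked for, a point or a joint stands for the part that bears it (a point fixed in the world has none). Each returns a list of dicts, best first, with "p" (0 to 1); they miss things now and then, are a little off and sometimes report something else, mostly with a low value. They report only what shows in the picture. A call takes as long as a camera call. They do not tell look-alikes from the thing itself.
- manip.regions_of(picture, query): "pixels" (420x560 bool, what is visible of it) and "location" ([column, row] in pixels, amid what is visible of it).
The state is a dict: "time_s": time; "qpos": joint angles; "joint_vel": joint speeds; "tau": joint torques, N m; "tool_pos": TCP position; "eef_rot": TCP orientation; "force": force on the tool from outside, world axes, zero at the start; "torque": the same for the moment, N m; "finger_gap": opening from 0.0 (shut) to 1.0 (fully open); "gripper_force": force on a finger pad.
Only numpy, scipy, OpenCV 4.12 (cv2) and the standard library are available. Lean on these libraries where they do the work, as an engineer would, in place of code of your own. Each camera call takes 0.05 s, during which the arm holds its last target. There are 200 camera calls.

## Task

With the fingertips against its side, roll the aluminium round bar along the bench, up the low ramp and into the groove of the steel V-block, then nudge it by its end as far as needed until it is centred along the block to within about half a centimetre, its two ends sticking out equally. Push only: do not pinch the bar, lift it or tip it on end. Leave the two stain bottles, the timer and the forceps where they are, and finish with the bar lying still in the groove.

Things in the scene. Friction and masses are not known exactly. Their poses are not given: they have to be found in the camera images.
- round_bar: loose, smooth, slippery aluminium round bar, diameter 36 mm, length 150 mm, about 0.4 kg, blue band round its middle, lying on the bench on the ramp side of the V-block. Origin at its centre, 18 mm above the bench; its own y runs along the bar, its x and z turn as it rolls. It rolls easily and coasts a little when pushed fast.
- v_block: fixed dark steel V-block, 100 mm long along its groove (own y). Origin on the bench below the groove bottom, mid-length. Along its x: ramp from the bench at x = -63 mm up to a lip 7.4 mm high at -11; down at 30 degrees to the groove bottom at x = 0, z = 1; far flank up at 30 degrees to a flat 20 mm high, x = 33 to 54. The bar starts 130 to 180 mm off at -x, up to 12 degrees askew.
- seat (a point): the centre of a bar that lies in the groove at mid-length: 21.8 mm above the bench over the groove bottom, axes as the V-block's
- stain_iodine: bystander: small brown reagent bottle with black cap, 27 mm across, 58 mm high, standing loose; origin at the centre of its underside
- stain_violet: bystander: small clear reagent bottle with violet contents and black cap, 27 mm across, 58 mm high, standing loose; origin at the centre of its underside
- timer: bystander: white digital timer 60 x 64 x 19 mm lying loose; origin at the centre of its underside
- forceps: bystander: steel forceps 140 mm long (along its y), 9 mm wide, 12 mm high, lying loose beyond the V-block; origin at the centre of its underside
There are look-alikes about, which are no part of the job. There is more than one size of the round_bar; the one meant has the size given above.

How it is judged:
By the outcome, as a careful person would: the job done as asked, in the order asked, and still so for the second after the job is handed in, with the robot touching nothing.
It also fails if it takes over 51 s, if anything falls off the work surface, if the arm or the gripper's body presses on something with over 40 N, if the wrist force passes 120 N, or if a joint passes its speed limit or range.

## Working session

There is one attempt and no reset: what is moved stays moved. The work goes in short steps, Python scripts to look and compute and a shell command to move; the robot and the scene stay as the last step left them, time stands still between calls to the robot, and variables do not carry over. Pictures are saved under pics/ and viewed, at most 10 in all, crops included, and the job is handed in when it is done.

```bash
mkdir -p pics
cat > h.py <<'E'
import numpy as np, cv2
from plant import manip
def cam(n):
    p=manip.read_camera(n); R=cv2.Rodrigues(np.array(p['rvec'],float))[0]; return p,R,np.array(p['tvec'],float).ravel()
def pts(p,R,t,mask=None):
    z=p['z_map']; m=z>0
    if mask is not None: m&=mask
    v,u=np.nonzero(m); d=z[v,u]
    c=np.c_[(u-p['cx'])/p['fx']*d,(v-p['cy'])/p['fy']*d,d]
    return (c-t)@R, np.c_[u,v]
def save(p,n): cv2.imwrite('pics/'+n,cv2.cvtColor(p['image'],cv2.COLOR_RGB2BGR))
E
python3 - <<'E'
from h import *
np.set_printoptions(precision=3,suppress=True)
o=manip.get_obs(); print(o['time_s'],o['tool_pos'],o['eef_rot'],o['finger_gap'])
for n in ['top','scene']:
    p,R,t=cam(n); save(p,n+'0.png'); print(n,'cam pos',-R.T@t)
    for q in ['round_bar','v_block','stain_iodine','stain_violet','timer','forceps']:
        for r in manip.regions_of(p,q)[:4]:
            X,_=pts(p,R,t,r['pixels'])
            if len(X)<5: continue
            print(q,round(r['p'],2),np.array(r['location']),len(X),X.mean(0),X.min(0),X.max(0))
            if q in('round_bar','v_block'):
                c,(w,h),a=cv2.minAreaRect(X[:,:2].astype(np.float32)); print('   rect',np.array(c),w,h,a)
E
```

```text
0.0 [0.135 0.507 0.23 ] [-3.139 -0.     2.881] 0.9979367216709296
top cam pos [ 0.416 -0.129  0.959]
round_bar 0.71 [314.9 234.9] 1258 [ 0.494 -0.227  0.032] [ 0.478 -0.302  0.012] [ 0.513 -0.153  0.042]
   rect [ 0.495 -0.227] 0.1487317681312561 0.03504154831171036 89.31465911865234
round_bar 0.57 [129.4 227.2] 754 [0.5   0.13  0.025] [0.448 0.093 0.002] [0.553 0.168 0.033]
   rect [0.501 0.132] 0.11525727063417435 0.026471413671970367 30.76062774658203
v_block 0.56 [293.8 174.1] 2666 [ 0.623 -0.197  0.009] [ 0.562 -0.25  -0.003] [ 0.684 -0.145  0.027]
   rect [ 0.623 -0.198] 0.11794918030500412 0.09958172589540482 3.942795991897583
stain_iodine 0.45 [379.9 227. ] 156 [ 0.518 -0.367  0.044] [ 0.507 -0.38   0.012] [ 0.53  -0.359  0.063]
stain_violet 0.42 [215.9 260.2] 151 [ 0.44  -0.045  0.047] [ 0.428 -0.056  0.008] [ 0.452 -0.031  0.061]
timer 0.98 [202.9 215.8] 941 [ 0.525 -0.01   0.017] [ 0.493 -0.044 -0.003] [0.56  0.024 0.023]
forceps 0.66 [294.6 136.6] 296 [ 0.71  -0.195  0.01 ] [ 0.702 -0.267 -0.001] [ 0.718 -0.127  0.017]
scene cam pos [-0.075 -0.445  0.613]
round_bar 0.86 [
[... 411 characters left out ...]
254 -0.003] [ 0.708 -0.142  0.023]
   rect [ 0.633 -0.198] 0.14433084428310394 0.10653374344110489 6.252636432647705
v_block 0.54 [221.8 208.4] 557 [ 0.517 -0.016  0.015] [ 0.49  -0.046 -0.001] [0.554 0.033 0.022]
   rect [ 0.523 -0.007] 0.06487370282411575 0.07521867007017136 5.228053092956543
stain_iodine 0.82 [380.6 256.4] 346 [ 0.511 -0.376  0.033] [ 0.503 -0.388 -0.   ] [ 0.566 -0.359  0.059]
stain_violet 0.63 [213.3 233. ] 326 [ 0.433 -0.049  0.031] [ 0.424 -0.06  -0.004] [ 0.485 -0.007  0.06 ]
timer 0.89 [221.1 212. ] 565 [ 0.518 -0.016  0.015] [ 0.49  -0.046 -0.002] [0.57  0.019 0.022]
forceps 0.55 [328.6 187.3] 249 [ 0.709 -0.196  0.005] [ 0.7   -0.267 -0.003] [ 0.722 -0.134  0.013]
```

View pics/top0.png

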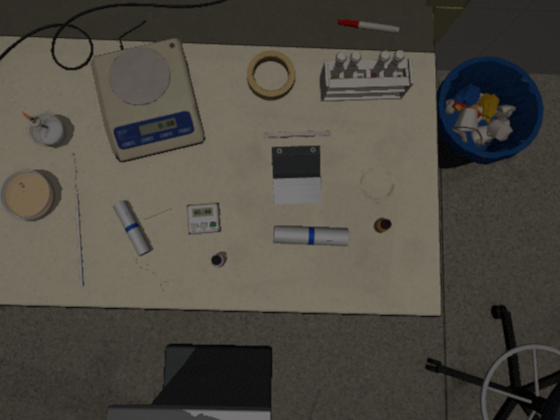

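View pics/scene0.png

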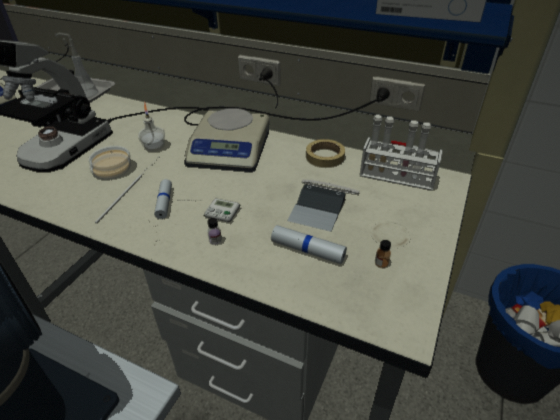

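The top view shows two bars with blue bands. One is at (315,235), about 150 x 35 mm, lying in front of the V-block at (297,175). The other is at (130,227), about 115 x 27 mm, so it is the look-alike. I choose the bar at (315,235). The ramp faces the robot.

```bash
cat >> h.py <<'E'
def bar(p,R,t,lo=.018,box=None,verbose=True):
    X,uv=pts(p,R,t)
    if box is None: box=(.44,.68,-.33,-.08)
    m=(X[:,0]>box[0])&(X[:,0]<box[1])&(X[:,1]>box[2])&(X[:,1]<box[3])&(X[:,2]>lo)&(X[:,2]<.05)
    X=X[m]; c,(w,h),a=cv2.minAreaRect(X[:,:2].astype(np.float32))
    if w<h: w,h,a=h,w,a+90
    return np.array(c),w,h,(a+90)%180-90, X
E
python3 - <<'E'
from h import *
np.set_printoptions(precision=4,suppress=True)
p,R,t=cam('top')
c,w,h,a,X=bar(p,R,t,.02,(.44,.55,-.33,-.12)); print('bar',c,w,h,a-90)
# axis fit: bin along y, top pts
A=np.polyfit(X[:,1]+.227,X[:,0],1); print('bar x=',A, 'ytilt deg',np.degrees(np.arctan(-A[0])), 'ztop',np.percentile(X[:,2],98))
# vblock
r=manip.regions_of(p,'v_block')[0]; X,uv=pts(p,R,t,r['pixels'])
# grow: dense profile fit by yaw
XX,_=pts(p,R,t)
def prof(x): return np.interp(x,[-.063,-.011,0,.033,.054],[0,.0074,.001,.020,.020])
k=cv2.minAreaRect(X[:,:2].astype(np.float32)); print(k)
from scipy.optimize import minimize
Y=XX[(abs(XX[:,0]-.625)<.075)&(abs(XX[:,1]+.197)<.075)]
def f(q):
    c,s=np.cos(q[2]),np.sin(q[2]); d=Y[:,:2]-q[:2]; u=d@[c,s]; v=d@[-s,c]
    z=np.where((u>-.063)&(u<.054)&(abs(v)<.05),prof(u),0)+q[3]
    return np.minimum(abs(Y[:,2]-z),.006).mean()*1e3
best=min((minimize(f,[.6275,-.1975,y0,0],method='Nelder-Mead',options=dict(initial_simplex=np.array([[.6275,-.1975,y0,0],[.6325,-.1975,y0,0],[.6275,-.1925,y0,0],[.6275,-.1975,y0+.05,0],[.6275,-.1975,y0,.003]]))) for y0 in(-.07,0,.07)),key=lambda r:r.fun)
print('vblock',best.x,np.degrees(best.x[2]),best.fun)
cr=p['image'][110:290,240:410]; cv2.imwrite('pics/crop.png',cv2.cvtColor(cv2.resize(cr,None,fx=3.2,fy=3.2,interpolation=cv2.INTER_CUBIC),cv2.COLOR_RGB2BGR))
E
```

```text
bar [ 0.4953 -0.2281] 0.15053942799568176 0.03594035282731056 -0.98876953125
bar x= [0.0107 0.4945] ytilt deg -0.6103541795766821 ztop 0.03817375527915011Traceback (most recent call last):
  File "<stdin>", line 8, in <module>
IndexError: list index out of range
```

```bash
cat > vb.py <<'E'
from h import *
from scipy.optimize import minimize
np.set_printoptions(precision=4,suppress=True)
p,R,t=cam('top')
XX,uv=pts(p,R,t)
def prof(x): return np.interp(x,[-.063,-.011,0,.033,.054],[0,.0074,.001,.020,.020])
Y=XX[(abs(XX[:,0]-.625)<.075)&(abs(XX[:,1]+.197)<.075)]
def f(q):
    c,s=np.cos(q[2]),np.sin(q[2]); d=Y[:,:2]-q[:2]; u=d@[c,s]; v=d@[-s,c]
    z=np.where((u>-.063)&(u<.054)&(abs(v)<.05),prof(u),0)+q[3]
    return np.minimum(abs(Y[:,2]-z),.006).mean()*1e3
for y0 in(-.07,0,.07):
    b=np.array([.6275,-.1975,y0,0]); S=np.vstack([b,b+np.diag([.005,.005,.05,.003])])
    r=minimize(f,b,method='Nelder-Mead',options=dict(initial_simplex=S)); print('vblock',r.x,np.degrees(r.x[2]),r.fun)
# image-edge yaw: dark/bright block vs bench by mask
for i in range(3):
    rr=manip.regions_of(p,'v_block')
    for r in rr[:2]:
        X,_=pts(p,R,t,r['pixels']); print(r['p'],r['location'],cv2.minAreaRect(X[:,:2].astype(np.float32)))
    if rr: break
    p,R,t=cam('top')
cr=p['image'][110:290,240:410]; cv2.imwrite('pics/crop.png',cv2.cvtColor(cv2.resize(cr,None,fx=3.2,fy=3.2,interpolation=cv2.INTER_CUBIC),cv2.COLOR_RGB2BGR))
E
python3 vb.py
```

```text
vblock [ 0.6273 -0.1979  0.0654  0.0003] 3.74626669264015 1.3878967836473872
vblock [ 0.6273 -0.1979  0.0654  0.0003] 3.747124898359146 1.3879089143958012
vblock [ 0.6275 -0.1979  0.0692  0.0003] 3.965997810832632 1.3885477105049866
0.8 [294.6, 174.1] ((0.6266505122184753, -0.20032645761966705), (0.1247355118393898, 0.10486793518066406), 3.924372673034668)
0.23 [202.4, 216.4] ((0.5253028869628906, -0.00933222845196724), (0.05958680436015129, 0.06357475370168686), 6.240814685821533)
```

View pics/crop.png

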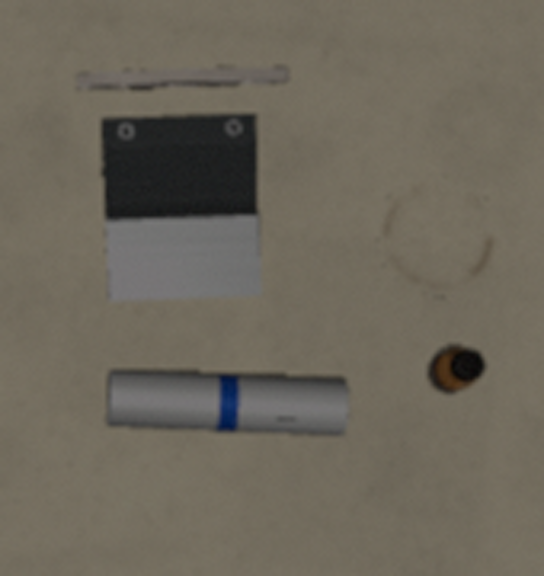

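The crop confirms it: the large bar with the blue band is in front of the grey ramp, with the dark groove flank behind. In world coordinates the block is at (0.627, -0.198) with yaw +3.8°. The bar is at (0.495, -0.228) with yaw -0.6°. I'm moving behind the bar with the fingers open, so both tips push.

```bash
python3 -m handwheel '[[-0.1,-0.35,0,-0.8,1],[-0.15,-0.37,0,-0.8,1],[-0.15,-0.37,0,-0.8,1],[-0.15,-0.37,0,-0.72,1],[-0.15,-0.37,0,0,1],[-0.15,-0.37,0,0,1],[-0.15,-0.37,0,0,1],[-0.15,-0.37,0,0,1],[-0.15,-0.37,0,0,1],[-0.15,-0.37,0,0,1]]'
```

```text
time_s: 1.73
tool_pos: [0.2535, 0.1305, 0.2316]
eef_rot: [3.141, 0.002, 3.132]
force: [0.9, 1.0, 0.3]
finger_gap: 0.999
gripper_force: 0.0
```

```bash
python3 -m handwheel '[[-0.17,-0.37,0,0,1],[-0.17,-0.37,0,0,1],[-0.17,-0.37,0,0,1],[-0.17,-0.37,0,0,1],[-0.17,-0.37,0,0,1],[-0.17,-0.37,0.2,0,1],[-0.17,-0.37,0.2,0,1],[-0.17,-0.3,0.2,0,1],[-0.17,-0.2,0.2,0,1],[-0.1,0,0,0,1]]'; python3 -m handwheel '[[0,0,0,0,1],[0,0,0,0,1]]'
```

```text
time_s: 2.57
tool_pos: [0.4091, -0.1752, 0.1498]
eef_rot: [3.14, -0.006, 3.125]
force: [-1.1, 0.0, -0.5]
finger_gap: 1.002
gripper_force: 0.0
time_s: 2.73
tool_pos: [0.41, -0.1722, 0.1549]
eef_rot: [3.141, -0.001, 3.131]
force: [0.9, 0.5, 0.1]
finger_gap: 1.004
gripper_force: 0.0
```

```bash
python3 -m handwheel '[[-0.1,-0.28,0.2,0,1],[-0.1,-0.28,0.2,0,1],[0,0,0.3,0,1],[0,0,0.3,0,1],[0,0,0.2,0,1],[0,0,0.1,0,1],[0,0,0.1,0,1],[0,0,0,0,1],[0,0,0,0,1]]'
python3 - <<'E'
from h import *
p,R,t=cam('scene'); im=p['image'][150:330,200:420]; cv2.imwrite('pics/s1.png',cv2.cvtColor(cv2.resize(im,None,fx=3,fy=3,interpolation=cv2.INTER_CUBIC),cv2.COLOR_RGB2BGR))
X,_=pts(p,R,t); m=(abs(X[:,0]-.43)<.04)&(abs(X[:,1]+.228)<.07)&(X[:,2]>.006)&(X[:,2]<.05)
X=X[m]; print(X.min(0),X.max(0))
E
```

```text
time_s: 3.48
tool_pos: [0.4303, -0.2289, 0.0159]
eef_rot: [-3.141, 0.001, 3.131]
force: [1.0, 0.3, 0.9]
finger_gap: 1.002
gripper_force: 0.0
[ 0.41685386 -0.28597116  0.02853606] [ 0.44188078 -0.17310727  0.04993373]
```

View pics/s1.png

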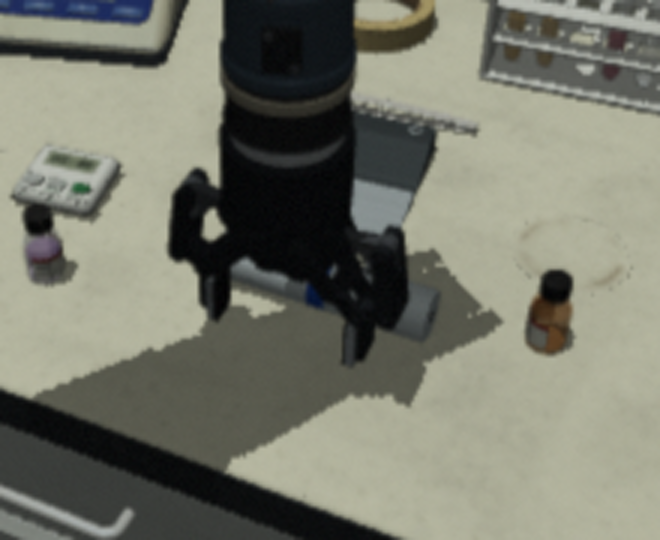

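Contact geometry is confirmed: the finger tips are 13 mm behind the TCP and finger fronts are 11.5 mm ahead of it. Lowering now, then making contact and turning the bar toward the block's yaw.

```bash
python3 -m handwheel '[[0,0,0.09,0,1],[-0.05,0,0.09,0,1],[-0.08,0,0,0,1],[-0.08,0,0,0,1],[-0.05,0,0,0,1],[-0.03,0,0,0,1],[-0.03,0,0,0,1],[-0.03,0,0,0,1],[-0.03,0,0,0,1],[-0.03,0,0,0,1]]'
python3 -m handwheel '[[-0.03,0,0,-0.1,1],[-0.03,0,0,-0.1,1],[-0.03,0,0,-0.1,1],[-0.03,0,0,-0.1,1],[-0.03,0,0,-0.1,1],[-0.03,0,0,-0.1,1],[-0.03,0,0,-0.1,1],[-0.03,0,0,-0.1,1],[-0.03,0,0,-0.1,1],[-0.03,0,0,-0.1,1]]'
cat > look.py <<'E'
from h import *
np.set_printoptions(precision=4,suppress=True)
p,R,t=cam('top'); save(p,'l.png')
X,uv=pts(p,R,t); I=p['image'][uv[:,1],uv[:,0]].astype(int)
m=(I[:,2]-I[:,0]>40)&(X[:,0]>.44)&(X[:,0]<.68)&(X[:,1]>-.3)&(X[:,1]<-.1)&(X[:,2]<.06)
print('band',m.sum(),X[m].mean(0) if m.any() else '')
# hide the tool: z<.05; bar points
b=(X[:,0]>.44)&(X[:,0]<.68)&(X[:,1]>-.32)&(X[:,1]<-.08)&(X[:,2]>.024)&(X[:,2]<.048)
if b.sum()>30: print(b.sum(),X[b].min(0),X[b].max(0),np.degrees(np.arctan(-np.polyfit(X[b,1],X[b,0],1)[0])))
E
python3 look.py
```

```text
time_s: 4.37
tool_pos: [0.4707, -0.2294, -0.0034]
eef_rot: [3.142, -0.0, 3.13]
force: [-0.5, -0.3, -1.0]
finger_gap: 1.002
gripper_force: 0.2
time_s: 5.2
tool_pos: [0.5008, -0.2286, -0.0035]
eef_rot: [3.142, -0.0, -3.072]
force: [-0.3, -0.9, 0.3]
finger_gap: 1.001
gripper_force: 0.2
band 0 
348 [ 0.5179 -0.2336  0.024 ] [ 0.6789 -0.1538  0.0393] 40.03202553476924
```

```bash
python3 -m handwheel '[[-0.03,0,0,0,1],[-0.03,0,0,0,1],[-0.03,0,0,0,1]]'
python3 - <<'E'
from h import *
p,R,t=cam('scene'); im=p['image'][150:330,220:440]; cv2.imwrite('pics/s2.png',cv2.cvtColor(cv2.resize(im,None,fx=3,fy=3,interpolation=cv2.INTER_CUBIC),cv2.COLOR_RGB2BGR))
E
```

```text
time_s: 5.5
tool_pos: [0.5097, -0.228, -0.0035]
eef_rot: [3.142, -0.0, -3.073]
force: [-0.8, -0.4, 0.8]
finger_gap: 1.003
gripper_force: 0.2
```

View pics/s2.png

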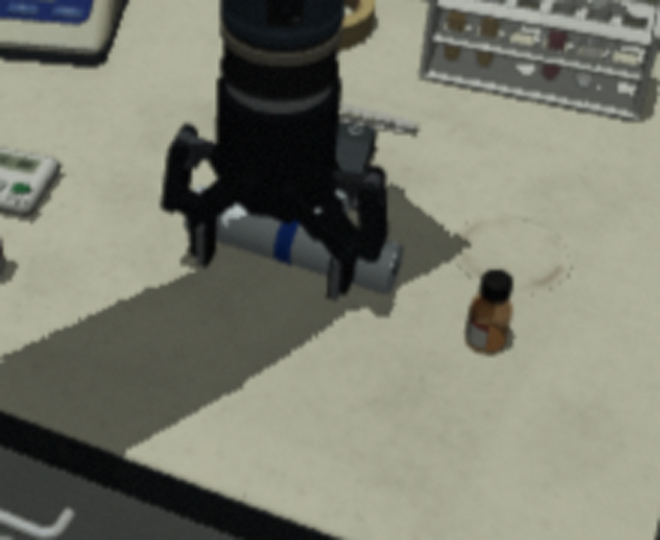

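The bar (band at about (290,240) in the crop) lies flat against both fingertips. I'm carrying on up the ramp.

```bash
for i in 1; do python3 -m handwheel '[[-0.03,0,0,0,1],[-0.03,0,0,0,1],[-0.03,0,0,0,1],[-0.03,0,0,0,1],[-0.03,0,0,0,1],[-0.03,0,0,0,1],[-0.03,0,0,0,1],[-0.03,0,0,0,1],[-0.03,0,0,0,1],[-0.03,0,0,0,1]]'; done
python3 -m handwheel '[[-0.03,0,0,0,1],[-0.03,0,0,0,1],[-0.03,0,0,0,1],[-0.03,0,0,0,1],[-0.03,0,0,0,1],[-0.03,0,0,0,1],[-0.03,0,0,0,1],[-0.03,0,0,0,1],[-0.03,0,0,0,1],[-0.03,0,0,0,1]]'
python3 -m handwheel '[[-0.025,0,0,0,1],[-0.025,0,0,0,1],[-0.025,0,0,0,1],[-0.025,0,0,0,1]]'
python3 look.py
python3 - <<'E'
from h import *
p,R,t=cam('scene'); im=p['image'][150:330,220:440]; cv2.imwrite('pics/s3.png',cv2.cvtColor(cv2.resize(im,None,fx=3,fy=3,interpolation=cv2.INTER_CUBIC),cv2.COLOR_RGB2BGR))
E
```

```text
time_s: 6.38
tool_pos: [0.5396, -0.226, -0.0034]
eef_rot: [-3.141, -0.0, -3.073]
force: [-1.2, -1.6, 0.7]
finger_gap: 0.999
gripper_force: 0.6
time_s: 7.22
tool_pos: [0.5697, -0.2239, -0.0034]
eef_rot: [3.142, 0.0, -3.073]
force: [-2.4, 0.2, 1.7]
finger_gap: 1.003
gripper_force: 1.3
time_s: 7.55
tool_pos: [0.5796, -0.2232, -0.0034]
eef_rot: [3.142, -0.0, -3.073]
force: [-3.7, -0.9, 1.3]
finger_gap: 0.999
gripper_force: 1.3
band 0
```

View pics/s3.png

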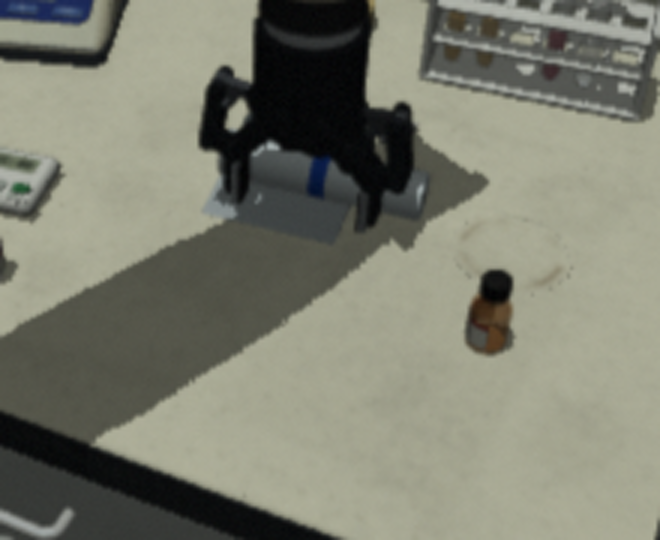

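```bash
python3 -m handwheel '[[-0.02,0,0,0,1],[-0.02,0,0,0,1],[-0.02,0,0,0,1],[-0.02,0,0,0,1],[-0.02,0,0,0,1],[-0.02,0,0,0,1],[-0.02,0,0,0,1]]'
python3 -m handwheel '[[-0.015,0,0,0,1],[-0.01,0,0,0,1],[0,0,0,0,1],[0,0,0,0,1],[0,0,0,0,1]]'
python3 -m handwheel '[[0.05,0,0,0,1],[0.15,0,-0.05,0,1],[0.2,0,-0.3,0,1],[0.3,0,-0.35,0,1],[0.4,0,-0.1,0,1],[0.4,0,0,0,1],[0.3,0,0,0,1],[0,0,0,0,-1],[0,0,0,0,-1]]'
python3 look.py
```

```text
time_s: 8.23
tool_pos: [0.5941, -0.2223, -0.0033]
eef_rot: [-3.141, 0.001, -3.073]
force: [-0.0, -0.4, 0.3]
finger_gap: 1.002
gripper_force: 0.0
time_s: 8.65
tool_pos: [0.5958, -0.2221, -0.0035]
eef_rot: [3.142, -0.0, -3.073]
force: [0.5, -0.2, -0.5]
finger_gap: 1.002
gripper_force: 0.0
time_s: 9.4
tool_pos: [0.4175, -0.2341, 0.073]
eef_rot: [3.141, -0.0, -3.075]
force: [0.3, -1.0, 0.6]
finger_gap: 0.749
gripper_force: 0.0
band 84 [ 0.626  -0.2261  0.0367]
1253 [ 0.607  -0.3005  0.024 ] [ 0.675  -0.149   0.0466] 3.254005261510183
```

The bar dropped into the groove, 28 mm off centre toward -y. Next I shut the fingers and go round to its -y end.

```bash
python3 -m handwheel '[[0,-0.2,-0.3,0,-1],[0,-0.3,-0.2,0,-1],[-0.1,-0.3,0,0,-1],[-0.3,-0.265,0,0,-1],[-0.35,0,0,0,-1],[-0.35,0,0,0,-1],[-0.35,0,0,0,-1],[-0.35,0,0,0,-1],[-0.25,0,0,0,-1],[0,0,0,0,-1]]'; python3 -m handwheel '[[0,0,0,0,-1],[0,0,0,0,-1]]'; python3 look.py
```

```text
time_s: 10.28
tool_pos: [0.6367, -0.3246, 0.1197]
eef_rot: [3.14, 0.002, -3.068]
force: [-1.2, 0.5, -1.0]
finger_gap: 0.003
gripper_force: 0.0
time_s: 10.45
tool_pos: [0.6313, -0.3261, 0.1225]
eef_rot: [3.141, -0.001, -3.072]
force: [-0.6, 0.2, -0.1]
finger_gap: 0.003
gripper_force: 0.0
band 86 [ 0.6264 -0.2261  0.0366]
899 [ 0.6073 -0.2677  0.024 ] [ 0.6781 -0.1493  0.0437] 5.4475158505816355
```

```bash
python3 -m handwheel '[[0,-0.04,0.2,0,-1],[0,0,0.3,0,-1],[0,0,0.3,0,-1],[0,0,0.15,0,-1],[0,0,0.07,0,-1],[0,0,0,0,-1],[0,0,0,0,-1]]'
python3 - <<'E'
from h import *
p,R,t=cam('scene'); im=p['image'][130:310,240:460]; cv2.imwrite('pics/s4.png',cv2.cvtColor(cv2.resize(im,None,fx=3,fy=3,interpolation=cv2.INTER_CUBIC),cv2.COLOR_RGB2BGR))
X,_=pts(p,R,t); m=(abs(X[:,0]-.63)<.03)&(X[:,1]<-.303)&(X[:,1]>-.36)&(X[:,2]>.01)&(X[:,2]<.045); print(X[m].min(0),X[m].max(0))
E
```

```text
time_s: 11.08
tool_pos: [0.6311, -0.3309, 0.0225]
eef_rot: [-3.141, 0.001, -3.074]
force: [0.6, -0.6, 0.7]
finger_gap: 0.003
gripper_force: 0.0
[ 0.61743692 -0.34490061  0.02220653] [ 0.63816381 -0.3185472   0.04492823]
```

View pics/s4.png

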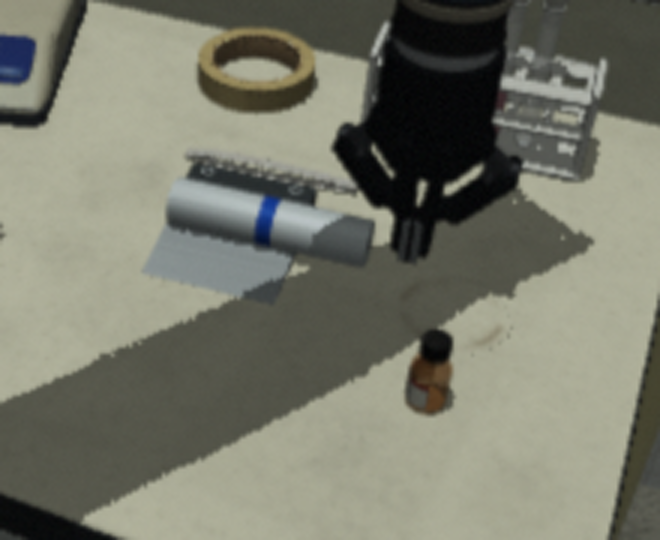

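The bar is seated in the groove. The shut fingers stand about 16 mm beyond its end (at about (375,245) in the crop), level with its axis. Now the nudge.

```bash
python3 -m handwheel '[[0,0.04,0,0,-1],[0,0.04,0,0,-1],[0,0.03,0,0,-1],[0,0.02,0,0,-1],[0,0.02,0,0,-1],[0,0.02,0,0,-1],[0,0.02,0,0,-1],[0,0.02,0,0,-1],[0,0.02,0,0,-1],[0,0.02,0,0,-1]]'
python3 -m handwheel '[[0,0.02,0,0,-1],[0,0.02,0,0,-1],[0,0.02,0,0,-1],[0,0.02,0,0,-1],[0,0.02,0,0,-1],[0,0.01,0,0,-1],[0,0,0,0,-1]]'
python3 look.py
```

```text
time_s: 11.97
tool_pos: [0.6299, -0.3062, 0.0218]
eef_rot: [-3.14, 0.001, -3.073]
force: [0.8, -4.3, 2.1]
finger_gap: -0.002
gripper_force: 2.0
time_s: 12.55
tool_pos: [0.6288, -0.294, 0.0212]
eef_rot: [3.141, -0.0, -3.072]
force: [0.8, -3.9, 1.8]
finger_gap: 0.001
gripper_force: 1.8
band 60 [ 0.6275 -0.2038  0.0385]
699 [ 0.6049 -0.2335  0.024 ] [ 0.6775 -0.129   0.0456] 8.026943104720955
```

```bash
python3 -m handwheel '[[0,0.015,0,0,-1],[0,0.015,0,0,-1],[0,0.015,0,0,-1],[0,0.01,0,0,-1],[0,0.01,0,0,-1],[0,0,0,0,-1]]'
python3 -m handwheel '[[0,-0.05,0,0,-1],[0,-0.15,0,0,-1],[0,-0.2,-0.2,0,-1],[0.1,0,-0.3,0,-1],[0.3,0,-0.3,0,-1],[0.4,0,0,0,-1],[0.4,0,0,0,-1],[0.4,0,0,0,-1],[0.4,0,0,0,-1],[0,0,0,0,-1]]'
cat > fin.py <<'E'
from h import *
from scipy.optimize import minimize
np.set_printoptions(precision=4,suppress=True)
p,R,t=cam('top'); X,uv=pts(p,R,t); I=p['image'][uv[:,1],uv[:,0]].astype(int)
a=.067; ex=np.array([np.cos(a),np.sin(a)]); ey=np.array([-ex[1],ex[0]]); o=np.array([.6273,-.1979])
u=(X[:,:2]-o)@ex; v=(X[:,:2]-o)@ey; z=X[:,2]
def ends(m): 
    # mean end over columns
    n,e=np.histogram(v[m],np.arange(-.12,.12,.001)); k=np.nonzero(n>.5*np.median(n[n>2]))[0]; return e[k[0]],e[k[-1]+1]
print('bar ends',ends((abs(u)<.010)&(z>.03)&(z<.05)))
print('block flat ends',ends((u>.036)&(u<.051)&(z>.010)&(z<.03)))
b=(I[:,2]-I[:,0]>40)&(abs(u)<.02)&(abs(v)<.06)&(z<.05); print('band v',v[b].mean(),b.sum())
im=p['image'][120:240,230:390]; cv2.imwrite('pics/f.png',cv2.cvtColor(cv2.resize(im,None,fx=5,fy=5,interpolation=cv2.INTER_CUBIC),cv2.COLOR_RGB2BGR))
E
python3 look.py; python3 fin.py
```

```text
time_s: 13.1
tool_pos: [0.6282, -0.2875, 0.021]
eef_rot: [3.141, -0.0, -3.072]
force: [0.9, -3.1, 1.7]
finger_gap: -0.002
gripper_force: 1.6
time_s: 13.93
tool_pos: [0.4236, -0.3375, 0.0968]
eef_rot: [3.131, -0.01, -3.076]
force: [0.2, 0.9, -0.7]
finger_gap: -0.002
gripper_force: 0.0
band 79 [ 0.6237 -0.1981  0.0372]
1257 [ 0.6043 -0.2722  0.024 ] [ 0.6776 -0.123   0.0451] 3.884010435294561
bar ends (np.float64(-0.07399999999999995), np.float64(0.07500000000000018))
block flat ends (np.float64(-0.04999999999999993), np.float64(0.051000000000000156))
band v 7.71708823357289e-05 80
```

View pics/f.png

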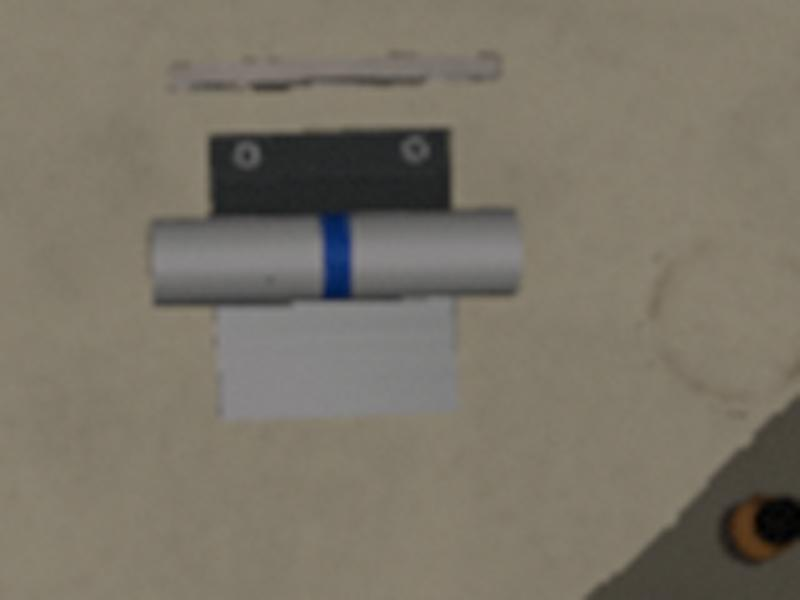

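The bar lies in the groove with its band (337,255) over the block's middle, and the measured offset is under 1 mm. The bottle and forceps in the crop look unmoved. Letting it settle, then handing in.

```bash
python3 -m handwheel '[[0,0,-0.2,0,-1],[0,0,0,0,-1],[0,0,0,0,-1],[0,0,0,0,-1],[0,0,0,0,-1]]'; python3 fin.py; python3 -c "from plant import manip; print(manip.close_job())"
```

```text
time_s: 14.45
tool_pos: [0.4327, -0.3412, 0.1198]
eef_rot: [3.14, -0.0, -3.072]
force: [1.1, 0.0, 0.4]
finger_gap: 0.001
gripper_force: 0.0
bar ends (np.float64(-0.07399999999999995), np.float64(0.07500000000000018))
block flat ends (np.float64(-0.04999999999999993), np.float64(0.050000000000000155))
band v 2.111386514369064e-05 79
the job is handed in; nothing more can be done
None
```

The round bar was rolled up the ramp into the V-block groove and nudged by its end to within about 1 mm of centre; it was lying still with the arm clear when I handed the job in at about 14.5 s.

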